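Fill the cheese tray

ROBOT

A 6-joint arm with a two-finger parallel gripper is mounted at the origin on the work surface. World frame = base frame: x ahead of the robot, y to its left, z up, the work surface at z = 0. Lengths are in m, angles in rad, forces in N, time in s.
With the tool pointing down it reaches from about 0.275 to 0.975 m from the base axis. Payload 8.4 kg.
Tool frame: the origin (TCP) lies between the finger pads; the fingertips stand 14 mm ahead of it and the grasp point (between the pads) lies 5 mm behind it; z points along the fingers, y is the direction in which the jaws open and shut (so a half turn about z gives the same grasp; the last joint's range is limited). The gripper opens to 92 mm and grips with 3 to 60 N. Pads are 20 mm wide; open, the fingers measure 128 mm over their backs; the gripper's body (75 mm by 189 mm) begins 69 mm behind the grasp point.
Start: joints at [-1.236, 0.353, 1.633, -0, 1.155, -0.002], TCP at [0.207, -0.59, 0.229] pointing down, gripper open.
Joint ranges: [-2.63, 2.63], [-0.92, 2.1], [0.06, 2.66], [-1.3, 4.44], [0, 2.69], [-3.02, 3.02]. Speed limits (rad/s): [2.22, 2.22, 2.79, 3.14, 3.14, 3.14].

INTERFACE

Orientations are given as a unit quaternion [w, x, y, z].
In Python, from station import arm gives the robot as it stands. Calls block until the motion is done:
- arm.move_ptp(position, orientation): joint-space move of the TCP to a pose.
- arm.move_straight(position, velocity=0.15, frame=None): straight line of the TCP; frame=None keeps the orientation; velocity is the mean speed in m/s.
- arm.set_joints(angles): joint-space move.
- arm.set_gripper(opening, effort=None): finger opening in m; effort is the grip in N (None keeps the last); returns when the fingers have stopped.
- arm.sleep(seconds).
- arm.solve_ik(position, orientation): joint angles nearest the present ones, or None.
- arm.grab_frame(name): name is "scene" or "top" or "wrist"; returns the picture (400x640x3 uint8, red, green, blue); there is no depth.
- arm.camera_model(name): a dict with "intrinsics" (3x3 intrinsics, pixels), "extrinsics" (4x4, takes a point from camera to world coordinates). Camera axes: x right, y up, looking along -z (the intrinsics and any distortion apply to the point x, -y, -z); pixel columns grow to the right and rows downward; lengths in m; the calibration is good to about 2 mm. A picture is of the moment at which its call begins: read the wrist's pose just before it. camera_model takes no time and is no camera call; for the wrist camera it gives the pose at the moment of the call.
A pose or a line that the arm cannot do raises arm.IKError and nothing moves.
- arm.job_done(): hands the job in, once; it reports no verdict.
Trained networks look in the newest picture that a camera, given by its name, has taken for a name from the list of things; names that differ only in an ending like _2 or _b are one class to them, and where a whole thing is asked for, a point or a joint stands for the part that bears it (a point fixed in the world has none). Each returns a list of dicts, best first, with "score" (0 to 1); they miss things now and then, are a little off and sometimes report something else, mostly with a low value. They report only what shows in the picture. A call takes as long as a camera call.
- arm.look_for(camera, target): "bbox" ([left, top, width, height] in pixels, round what is visible of it).
- arm.silhouettes(camera, target): "mask" (400x640 bool, what is visible of it) and "bbox" ([left, top, width, height] in pixels, round what is visible of it).
- arm.spot_point(camera, target): "location" ([row, column] in pixels: a listed point, or the origin of a listed thing).
Readings, each from a call of its own:
- arm.get_time(): time.
- arm.get_joint_positions(): joint angles.
- arm.get_qvel(): joint speeds.
- arm.get_joint_efforts(): joint torques, N m.
- arm.get_tcp_pos(): TCP position.
- arm.get_orientation(): TCP orientation.
- arm.get_contact_force(): force on the tool from outside, world axes, zero at the start.
- arm.get_moment(): the same for the moment, N m.
- arm.get_width(): finger opening in m.
Only numpy, scipy, OpenCV 4.12 (cv2) and the standard library are available. Lean on these libraries where they do the work, as an engineer would, in place of code of your own. Each camera call takes 0.05 s, during which the arm holds its last target. There are 200 camera calls.

TASK

Clear the turntable first: lift the round cheese off the freely spinning turntable and stand it in the white tray, which already holds one block. Then stand the thick block and the thin slab from the bench in the tray as well, so that all four cheeses stand upright on its floor in one tight row. Set them down gently without dropping or tipping any, and leave the other things on the bench where they are.

Things in the scene. Friction and masses are not known exactly. Their poses are not given: they have to be found in the camera images.
- tray: Long shallow open white plastic tray, fixed to the bench, outside 80 (x) x 244 (y) x 40 mm high, walls and floor 6 mm thick, so 68 x 232 mm inside. Origin: centre of its underside, z up. The row of cheeses runs along its y and takes 220 mm: 12 mm to spare in all. Cheeses stand well above its walls: held along the tray's x, the fingers stay above the walls.
- tray_in (a point): Centre of the tray's inner floor; axes as the tray (y along its length).
- turntable: Fixed dark steel foot (110 mm across) of a turntable with a round white platter, 170 mm across, its top 40 mm above the bench; the platter spins freely about the vertical axis. Origin: centre of the foot's underside, on the spin axis.
- round_cheese: Upright yellow cheese cylinder, 62 mm in diameter, 90 mm tall, about 0.3 kg, standing on the turntable's platter off its centre. Origin: centre of its underside, z along its axis.
- thick_block: Yellow cheese block standing on the bench, 60 (x) x 72 (y) x 100 mm tall, about 0.46 kg. In the tray its 60 mm side must lie across the tray (tray's x). Origin: centre of its underside.
- thin_slab: Yellow cheese slab standing on the bench, 60 (x) x 36 (y) x 90 mm tall, about 0.21 kg. In the tray its 60 mm side must lie across the tray, or the row does not fit. Origin: centre of its underside.
- packed_block: Yellow cheese block already standing loose in the tray near its -y end, 60 (x) x 50 (y) x 90 mm tall, about 0.3 kg, 1 to 8 mm away from the end wall; it may have to be nudged up to that wall. Origin: centre of its underside.
- knife: Bystander: knife with blue handle, 255 mm long along x, lying flat. Origin: about its middle, underside.
- wedge: Bystander: flat piece of cheese, 50 x 85 x 32 mm high, lying beyond the tray. Origin: centre of its underside.
- cup: Bystander: open steel cup, 72 mm across, 70 mm tall. Origin: centre of its underside.
- spray: Bystander: white bottle, 64 mm across, 150 mm tall. Origin: centre of its underside.
- scraper: Bystander: bench scraper lying flat, white blade with black grip, about 125 x 125 x 18 mm. Origin: about its middle, underside.
- weight: Bystander: dark iron cylinder, 54 mm across, 45 mm tall. Origin: centre of its underside.

How it is judged:
By the outcome, as a careful person would: the job done as asked, in the order asked, and still so for the second after the job is handed in, with the robot touching nothing.
It also fails if it takes over 67 s, if anything falls off the work surface, if the arm or the gripper's body presses on something with over 40 N, if the wrist force passes 120 N, or if a joint passes its speed limit or range.

## Working session

There is one attempt and no reset: what is moved stays moved. The work goes in short steps, each a Python script; the robot and the scene stay as the last script left them, time stands still between calls to the robot, and variables do not carry over. Pictures are saved under pics/ and viewed, about 8 in all and at most 12, crops included, and the job is handed in when it is done.

```bash
mkdir -p pics; ls; python3 - <<'E'
from station import arm
import cv2,numpy as np
for c in ("scene","top"):
    im=arm.grab_frame(c); cv2.imwrite(f"pics/{c}0.png",im[:,:,::-1])
    m=arm.camera_model(c); print(c,np.round(m["intrinsics"],1).tolist(),np.round(m["extrinsics"],3).tolist(),[k for k in m])
    for t in ("tray","turntable","round_cheese","thick_block","thin_slab","packed_block","spray","cup"):
        print(t,[(np.round(d["score"],2),np.round(d["bbox"]).tolist()) for d in arm.look_for(c,t)[:3]],[(np.round(d["score"],2),np.round(d["location"]).tolist()) for d in arm.spot_point(c,t)[:2]])
print(arm.get_time(),arm.get_orientation())
E
```

```text
pics
scene [[447.1, 0.0, 322.1], [0.0, 447.1, 195.9], [0.0, 0.0, 1.0]] [[0.685, -0.482, 0.547, 1.279], [0.729, 0.455, -0.512, -0.725], [-0.002, 0.749, 0.663, 0.977], [0.0, 0.0, 0.0, 1.0]] ['intrinsics', 'extrinsics']
tray [(np.float64(0.76), [286.0, 190.0, 80.0, 53.0])] [(np.float64(0.84), [222.0, 325.0]), (np.float64(0.19), [242.0, 233.0])]
turntable [(np.float64(0.77), [360.0, 144.0, 45.0, 30.0])] [(np.float64(0.58), [166.0, 380.0])]
round_cheese [(np.float64(0.67), [372.0, 128.0, 19.0, 32.0])] [(np.float64(0.61), [155.0, 380.0])]
thick_block [(np.float64(0.91), [213.0, 211.0, 36.0, 45.0])] [(np.float64(0.89), [243.0, 230.0])]
thin_slab [(np.float64(0.81), [232.0, 256.0, 29.0, 31.0])] [(np.float64(0.68), [282.0, 246.0])]
packed_block [(np.float64(0.57), [293.0, 201.0, 26.0, 31.0]), (np.float64(0.46), [384.0, 199.0, 21.0, 32.0])] [(np.float64(0.72), [232.0, 305.0])]
spray [(np.float64(0.8), [425.0, 127.0, 26.0, 43.0])] [(np.float64(0.62), [162.0, 433.0])]
cup [(np.float64(0.59), [383.0, 200.0, 22.0, 29.0])] [(np.float64(0.68), [227.0, 389.0])]
top [[460.8, 0.0, 318.9], [0.0, 460.8, 
[... 463 characters left out ...]
t64(0.83), [226.0, 210.0])]
thick_block [(np.float64(0.71), [400.0, 221.0, 35.0, 23.0])] [(np.float64(0.58), [232.0, 414.0])]
thin_slab [(np.float64(0.56), [418.0, 168.0, 27.0, 23.0])] [(np.float64(0.94), [178.0, 428.0]), (np.float64(0.65), [141.0, 242.0])]
packed_block [(np.float64(0.86), [342.0, 184.0, 23.0, 23.0])] [(np.float64(0.87), [197.0, 348.0])]
spray [(np.float64(0.75), [149.0, 159.0, 29.0, 27.0]), (np.float64(0.56), [464.0, 165.0, 19.0, 87.0]), (np.float64(0.37), [341.0, 182.0, 22.0, 23.0])] [(np.float64(0.74), [173.0, 170.0])]
cup [(np.float64(0.57), [268.0, 131.0, 26.0, 21.0])] [(np.float64(0.59), [145.0, 283.0])]
1.7 [1.76544619e-05 9.85855957e-01 1.67594845e-01 6.92491019e-06]
```

```bash
cat > h.py <<'E'
from station import arm
import cv2,numpy as np
def proj(c,P,m=None):
    m=m or arm.camera_model(c); E=m["extrinsics"]; q=(np.atleast_2d(P)-E[:3,3])@E[:3,:3]
    q=q*[1,-1,-1]; u=q@m["intrinsics"].T; return u[:,:2]/u[:,2:]
def ray(c,uv,z,m=None):
    m=m or arm.camera_model(c); E=m["extrinsics"]
    d=np.linalg.inv(m["intrinsics"])@[uv[0],uv[1],1]; d=E[:3,:3]@(d*[1,-1,-1]); o=E[:3,3]
    return o+d*(z-o[2])/d[2]
def save(n,im,box=None,s=1):
    if box: x,y,w,h=box; im=im[y:y+h,x:x+w]
    cv2.imwrite(f"pics/{n}.png",cv2.resize(im,None,fx=s,fy=s,interpolation=cv2.INTER_CUBIC)[:,:,::-1])
E
python3 - <<'E'
from h import *
im=cv2.imread("pics/top0.png")[:,:,::-1]; save("top0c",im,(140,110,360,160),2.2)
for n,rc,z in [("tray",(195,322),0),("tt",(218,218),0),("round",(226,210),.04),("thick",(232,414),0),("thin",(178,428),0),("packed",(197,348),.006),("spray",(173,170),0),("cup",(145,283),0)]:
    print(n,ray("top",rc[::-1],z).round(3))
for n,rc,z in [("tray",(222,325),0),("tt",(166,380),0),("round",(155,380),.04),("thick",(243,230),0),("thin",(282,246),0),("packed",(232,305),.006)]:
    print(n,ray("scene",rc[::-1],z).round(3))
E
```

```text
tray [ 0.56  -0.037  0.   ]
tt [0.494 0.285 0.   ]
round [0.467 0.3   0.04 ]
thick [ 0.439 -0.319  0.   ]
thin [ 0.607 -0.371  0.   ]
packed [ 0.551 -0.118  0.006]
spray [0.638 0.435 0.   ]
cup [0.721 0.082 0.   ]
tray [ 0.568 -0.047  0.   ]
tt [0.498 0.291 0.   ]
round [0.488 0.297 0.04 ]
thick [ 0.439 -0.311  0.   ]
thin [ 0.588 -0.361 -0.   ]
packed [ 0.562 -0.124  0.006]
```

View pics/top0c.png

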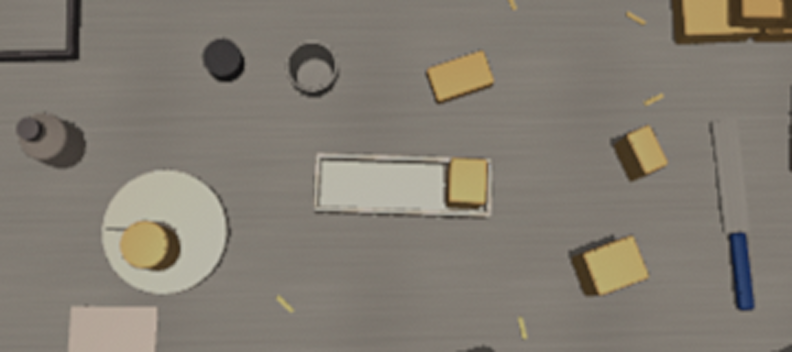

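View pics/scene0.png

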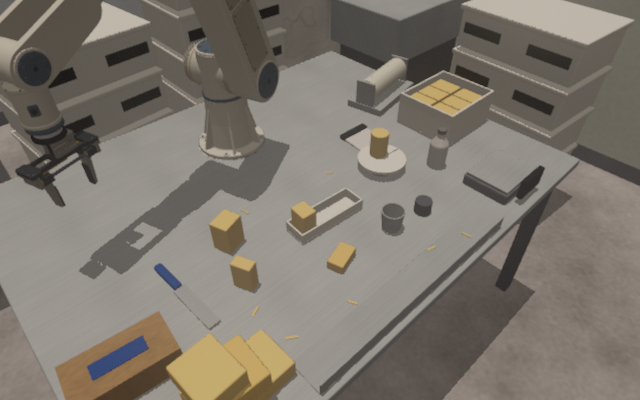

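```bash
cat >> h.py <<'E'
from scipy.optimize import minimize
from scipy.spatial.transform import Rotation as R
def down(yaw):  # tool z down, tool y (jaws) along world angle yaw
    y=np.array([np.cos(yaw),np.sin(yaw),0]); z=np.array([0,0,-1.]); x=np.cross(y,z)
    q=R.from_matrix(np.c_[x,y,z]).as_quat(); return np.r_[q[3],q[:3]]
def verts(p,dims,z0):
    x,y,a=p
    if len(dims)==2:
        t=np.linspace(0,2*np.pi,40); b=np.c_[np.cos(t),np.sin(t)]*dims[0]/2; h=dims[1]
    else:
        b=np.array([[1,1],[1,-1],[-1,-1],[-1,1]])*np.array(dims[:2])/2; h=dims[2]
    c,s=np.cos(a),np.sin(a); b=b@np.array([[c,s],[-s,c]])+[x,y]
    return np.r_[np.c_[b,np.full(len(b),z0)],np.c_[b,np.full(len(b),z0+h)]]
def hullmask(c,p,dims,z0,m,S=4):
    k=cv2.convexHull(proj(c,verts(p,dims,z0),m).astype(np.float32)*S+(S-1)/2)
    M=np.zeros((400*S,640*S),np.uint8); cv2.fillConvexPoly(M,np.round(k).astype(int),1); return cv2.resize(M.astype(np.float32),(640,400),interpolation=cv2.INTER_AREA)
def fit(obs,dims,z0,p0):
    """obs: list of (camera,model,mask)"""
    def cost(p):
        v=0
        for c,m,k in obs:
            h=hullmask(c,p,dims,z0,m); v+=1-np.minimum(h,k).sum()/np.maximum(h,k).sum()
        return v/len(obs)
    s=np.array([[0,0,0],[.012,0,0],[0,.012,0],[0,0,.25]])
    best=min((minimize(cost,np.r_[p0[:2],p0[2]+d],method="Nelder-Mead",options=dict(initial_simplex=np.r_[p0[:2],p0[2]+d]+s,xatol=2e-4,fatol=1e-4)) for d in ((0,) if len(dims)==2 else (-.3,.3))),key=lambda r:r.fun)
    return best.x,best.fun
def mask(c,t):
    r=arm.silhouettes(c,t)
    return [(d["mask"].astype(np.float32),d["score"],d["bbox"]) for d in r]
E
python3 - <<'E'
from h import *
E=arm.camera_model("wrist"); print(E["intrinsics"].round(1).tolist())
q=arm.get_orientation(); T=np.eye(4);T[:3,:3]=R.from_quat(np.r_[q[1:],q[0]]).as_matrix();T[:3,3]=arm.get_tcp_pos()
print("cam in tcp\n",(np.linalg.inv(T)@E["extrinsics"]).round(3))
obj={"turntable":((.170,.0001),.04,(.495,.288,0)),"round_cheese":((.062,.09),.04,(.477,.3,0)),"thick_block":((.06,.072,.1),0,(.439,-.315,.3)),"thin_slab":((.06,.036,.09),0,(.597,-.366,.4)),"packed_block":((.06,.05,.09),.006,(.556,-.12,0)),"tray":((.08,.244,.04),0,(.564,-.042,0))}
M={c:arm.camera_model(c) for c in ("top","scene")}
K={}
for c in M:
    arm.grab_frame(c)
    for t in obj:
        r=mask(c,t)
        # keep detection near expected
        u=proj(c,[obj[t][2][0],obj[t][2][1],.04],M[c])[0]
        r=[x for x in r if np.hypot(x[2][0]+x[2][2]/2-u[0],x[2][1]+x[2][3]/2-u[1])<25]
        if r: K[c,t]=r[0][0]; print(c,t,r[0][1],r[0][2])
for c in M:
  for a,b in (("tray","packed_block"),("turntable","round_cheese")):
    if (c,a) in K and (c,b) in K: K[c,a]=np.maximum(K[c,a],K[c,b]) 
np.savez("k.npz",**{"%s__%s"%k:v for k,v in K.items()})
for t,(d,z,p0) in obj.items():
    for cs in (("top",),("scene",),("top","scene")):
        o=[(c,M[c],K[c,t]) for c in cs if (c,t) in K]
        if t in("tray","turntable"): # remove occupant part
            occ={"tray":"packed_block","turntable":"round_cheese"}[t]
        if o: p,f=fit(o,d,z,p0); print(t,cs,p.round(4),round(f,3))
E
```

```text
[[350.1, 0.0, 315.6], [0.0, 350.1, 203.9], [0.0, 0.0, 1.0]]
cam in tcp
 [[-0.002  0.958  0.287  0.082]
 [ 1.     0.001  0.002  0.001]
 [ 0.001  0.287 -0.958 -0.156]
 [ 0.     0.     0.     1.   ]]
top turntable 0.92 [187.1, 188.7, 56.3, 54.7]
top round_cheese 0.97 [193.3, 213.2, 29.3, 19.5]
top thick_block 0.84 [398.4, 219.5, 36.9, 24.7]
top thin_slab 0.82 [421.3, 167.1, 22.0, 24.7]
top packed_block 0.65 [341.7, 182.6, 20.7, 21.9]
top tray 0.66 [284.2, 178.9, 77.4, 30.6]
scene round_cheese 0.9 [371.3, 127.2, 16.9, 32.8]
scene thick_block 0.9 [212.7, 207.0, 36.3, 46.6]
scene packed_block 0.98 [293.5, 200.9, 24.2, 31.6]
scene tray 0.77 [283.6, 188.4, 81.3, 54.7]
turntable ('top',) [0.4996 0.2884 0.165 ] 0.031
turntable ('top', 'scene') [0.4996 0.2884 0.165 ] 0.031
round_cheese ('top',) [0.4767 0.2953 0.019 ] 0.122
round_cheese ('scene',) [0.4748 0.2999 0.1932] 0.088
round_cheese ('top', 'scene') [0.4781 0.2976 0.0477] 0.107
thick_block ('top',) [ 0.439  -0.314   0.3261] 0.056
thick_block ('scene',) [ 0.437  -0.3101  0.4239] 0.067
thick_block ('top', 'scene') [ 0.4389 -0.3126  0.3197] 0.074
thin_slab ('top',) [ 0.5941 -0.3636  0.4754] 0.126
thin_slab ('top', 'scene') [ 0.5941 -0.3636  0.4754] 0.126
packed_block ('top',) [ 0.555  -0.1223 -0.0652] 0.089
packed_block ('scene',) [ 0.5434 -0.1109 -0.1433] 0.218
packed_block ('top', 'scene') [ 0.5553 -0.1217 -0.1199] 0.165
tray ('top',) [ 0.5577 -0.0374 -0.0594] 0.038
tray ('scene',) [ 0.5568 -0.0345 -0.0557] 0.118
tray ('top', 'scene') [ 0.5578 -0.0372 -0.055 ] 0.081
```

```bash
python3 - <<'E'
from h import *
obj={"round_cheese":((.062,.09),.04,(.477,.298,0)),"turntable":((.170,.0001),.04,(.4996,.288,0)),"thick_block":((.06,.072,.1),0,(.439,-.313,.32)),"thin_slab":((.06,.036,.09),0,(.594,-.364,.475)),"packed_block":((.06,.05,.09),.006,(.555,-.122,-.06)),"tray":((.08,.244,.04),0,(.5577,-.0374,-.055))}
views=[((.51,-.33,.27),0,("thick_block","thin_slab")),((.55,-.04,.27),0,("packed_block","tray")),((.49,.28,.27),-.35,("round_cheese","turntable"))]
out=[]
for i,(p,y,ts) in enumerate(views):
    arm.move_ptp(p,down(y)); arm.sleep(.2)
    m=arm.camera_model("wrist"); im=arm.grab_frame("wrist"); vis=im.copy(); K={}
    for t in ts:
        r=mask("wrist",t); u=proj("wrist",[*obj[t][2][:2],.05],m)[0]
        print(t,[(round(x[1],2),x[2]) for x in r])
        r=[x for x in r if np.hypot(x[2][0]+x[2][2]/2-u[0],x[2][1]+x[2][3]/2-u[1])<60]
        if r: K[t]=r[0][0]
    if i==1 and len(K)==2: K["tray"]=np.maximum(K["tray"],K["packed_block"])
    for t in K:
        if t=="turntable": pass
        q,f=fit([("wrist",m,K[t])],obj[t][0],obj[t][1],obj[t][2]); print(" fit",t,q.round(4),round(f,3))
        h=cv2.convexHull(proj("wrist",verts(q,*obj[t][:2]),m).astype(np.float32)); cv2.polylines(vis,[np.round(h).astype(int)],True,(255,0,0),1)
    out.append(vis); np.savez(f"v{i}.npz",im=im,E=m["extrinsics"],I=m["intrinsics"],**K)
    print(arm.get_time(),arm.get_tcp_pos().round(4))
cv2.imwrite("pics/w0.png",out[0][:,:,::-1]); cv2.imwrite("pics/w1.png",out[1][:,:,::-1]); cv2.imwrite("pics/w2.png",out[2][:,:,::-1])
save("w012",cv2.resize(np.vstack(out),None,fx=.5,fy=.5,interpolation=cv2.INTER_AREA))
print(arm.get_contact_force())
E
```

```text
thick_block [(0.79, [199.2, 120.0, 93.1, 91.3]), (0.5, [359.7, 173.6, 71.0, 65.5])]
thin_slab [(0.86, [359.0, 173.2, 72.0, 67.1])]
 fit thick_block [ 0.441  -0.3121  0.3366] 0.067
 fit thin_slab [ 0.5934 -0.3638  0.4161] 0.066
4.2417 [ 0.5097 -0.3304  0.2699]
packed_block [(0.62, [294.9, 211.7, 61.0, 69.3])]
tray [(0.62, [286.7, 53.0, 81.6, 216.5])]
 fit packed_block [ 0.5558 -0.1215 -0.0834] 0.072
 fit tray [ 0.5591 -0.038  -0.0582] 0.059
5.7167 [ 0.55   -0.0407  0.27  ]
round_cheese [(0.62, [261.8, 138.5, 67.5, 76.6])]
turntable [(0.7, [261.9, 138.6, 70.9, 73.9]), (0.57, [241.5, 78.9, 158.8, 153.6])]
 fit round_cheese [0.4785 0.298  0.0245] 0.058
 fit turntable [0.4577 0.2459 1.1795] 0.739
7.3 [0.4903 0.2795 0.27  ]
[0.09034193 0.21389729 0.71784541]
```

View pics/w1.png

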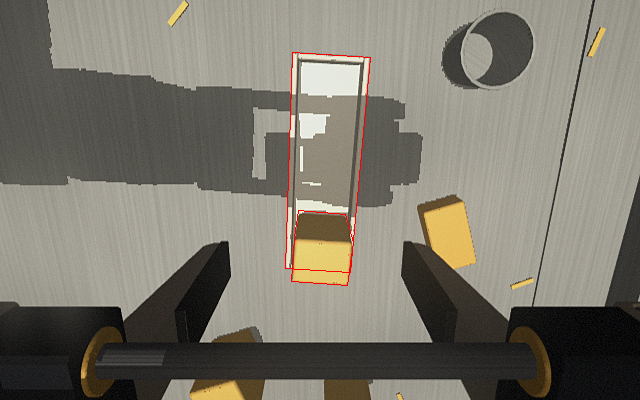

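View pics/w012.png

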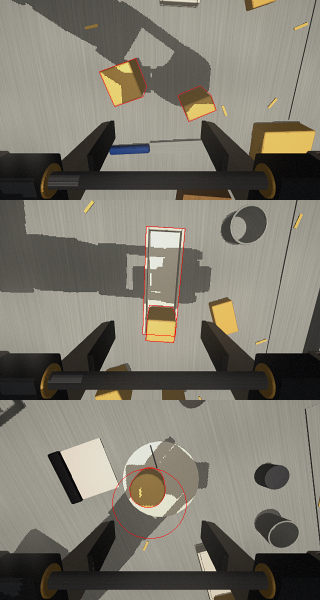

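```bash
cat >> h.py <<'E'
TRAY=np.array([.5585,-.0376]); TY=-.057
ux=np.array([np.cos(TY),np.sin(TY)]); uy=np.array([-np.sin(TY),np.cos(TY)])
def tp(x,y,z): return np.r_[TRAY+x*ux+y*uy,z]
def pick(xy,yaw,z,w=.068):
    arm.move_ptp([*xy,z+.10],down(yaw)); arm.move_straight([*xy,z],.15)
    arm.set_gripper(w,8); arm.set_gripper(.03,8); arm.set_gripper(.03,25)
    print("pick",arm.get_width(),arm.get_tcp_pos().round(4),arm.get_contact_force().round(2),arm.get_time())
def step(dp,n,lim,v=.03):
    """advance by dp at most n times until the force change passes lim"""
    f0=arm.get_contact_force(); p=arm.get_tcp_pos()
    for i in range(n):
        p=p+dp; arm.move_straight(p,v); d=arm.get_contact_force()-f0
        if abs(d@dp)/np.linalg.norm(dp)>lim: break
    print("step",i+1,d.round(2),arm.get_tcp_pos().round(4),round(arm.get_time(),2)); return p
E
python3 - <<'E'
from h import *
pick((.4782,.2978),-.43,.101)
p=arm.get_tcp_pos(); arm.move_straight([p[0],p[1],.115],.05); print(arm.get_contact_force().round(2),arm.get_width())
arm.move_straight([p[0],p[1],.22],.2)
arm.move_ptp(tp(0,-.018,.20),down(TY)); print(arm.get_contact_force().round(2),arm.get_width(),arm.get_tcp_pos().round(4),arm.get_time())
arm.move_straight(tp(0,-.018,.12),.2)
im=arm.grab_frame("wrist"); save("w3",im)
E
```

```text
pick 0.06189885588687082 [0.4782 0.2978 0.101 ] [-0.8   0.21  0.98] 9.5167
[-1.18 -0.3  -3.04] 0.06178405911842118
[-0.27  0.86 -3.76] 0.06168339019758403 [ 0.5573 -0.0548  0.1996] 11.9833
```

View pics/w3.png

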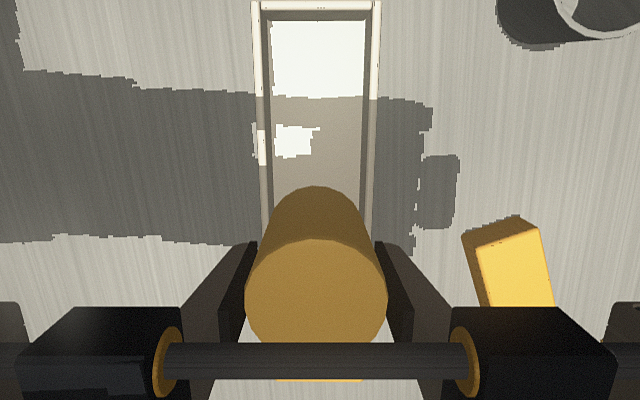

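```bash
python3 - <<'E'
from h import *
print(proj("wrist",[tp(-.04,.122,.04),tp(.04,.122,.04),tp(-.034,.05,.04),tp(.034,.05,.04),tp(-.034,.116,.04)]).round(1))
g=cv2.cvtColor(cv2.imread("pics/w3.png"),cv2.COLOR_BGR2GRAY).astype(int)
for r in (20,40,200,230): print(r,[(c,g[r,c]) for c in list(range(246,278,2))+list(range(358,388,2))])
E
```

```text
[[246.5  -2.2]
 [379.5  -2.3]
 [261.8 120.6]
 [364.8 120.5]
 [257.    8.9]]
20 [(246, np.int64(181)), (248, np.int64(188)), (250, np.int64(190)), (252, np.int64(227)), (254, np.int64(240)), (256, np.int64(244)), (258, np.int64(133)), (260, np.int64(130)), (262, np.int64(93)), (264, np.int64(97)), (266, np.int64(96)), (268, np.int64(130)), (270, np.int64(90)), (272, np.int64(87)), (274, np.int64(75)), (276, np.int64(78)), (358, np.int64(118)), (360, np.int64(120)), (362, np.int64(154)), (364, np.int64(253)), (366, np.int64(103)), (368, np.int64(108)), (370, np.int64(99)), (372, np.int64(188)), (374, np.int64(241)), (376, np.int64(243)), (378, np.int64(239)), (380, np.int64(208)), (382, np.int64(186)), (384, np.int64(188)), (386, np.int64(183))]
40 [(246, np.int64(182)), (248, np.int64(188)), (250, np.int64(188)), (252, np.int64(171)), (254, np.int64(239)), (256, np.int64(242)), (258, np.int64(244)), (260, np.int64(200)), (262, np.int64(92)), (264, np.int64(100)), (266, np.int64(93)), (268, np.int64(169)), (270, np.int64(147)), (272, np.int64(247)), (274, np.int64(245)), (276, np.int64
[... 991 characters left out ...]
), (386, np.int64(100))]
230 [(246, np.int64(105)), (248, np.int64(106)), (250, np.int64(103)), (252, np.int64(104)), (254, np.int64(102)), (256, np.int64(103)), (258, np.int64(107)), (260, np.int64(101)), (262, np.int64(143)), (264, np.int64(154)), (266, np.int64(70)), (268, np.int64(87)), (270, np.int64(85)), (272, np.int64(82)), (274, np.int64(82)), (276, np.int64(84)), (358, np.int64(84)), (360, np.int64(86)), (362, np.int64(89)), (364, np.int64(84)), (366, np.int64(90)), (368, np.int64(147)), (370, np.int64(146)), (372, np.int64(100)), (374, np.int64(105)), (376, np.int64(103)), (378, np.int64(100)), (380, np.int64(104)), (382, np.int64(100)), (384, np.int64(100)), (386, np.int64(104))]
```

```bash
python3 - <<'E'
from h import *
for r,cs in ((40,(252.7,260.5,371,379.3)),(200,(260.8,267,365.3,373))):
    P=np.array([ray("wrist",(c,r),.04)[:2] for c in cs]); print(P.round(4).tolist(), "trayframe x'",((P-TRAY)@ux).round(4),"y'",((P-TRAY)@uy).round(4))
for r in (0,4,8,12): P=ray("wrist",(315,r),.04)[:2]; print(r,((P-TRAY)@uy).round(4))
g=cv2.cvtColor(cv2.imread("pics/w3.png"),cv2.COLOR_BGR2GRAY).astype(int); print(g[:24,315])
E
```

```text
[[0.5267, 0.0631], [0.5315, 0.0628], [0.6, 0.0589], [0.6052, 0.0586]] trayframe x' [-0.0375 -0.0326  0.0359  0.0411] y' [0.0988 0.0987 0.0987 0.0987]
[[0.5211, -0.04], [0.5255, -0.0402], [0.5947, -0.0443], [0.6001, -0.0446]] trayframe x' [-0.0372 -0.0328  0.0365  0.0419] y' [-0.0045 -0.0045 -0.0046 -0.0046]
0 0.1208
4 0.1186
8 0.1165
12 0.1143
[197 232 238 241 242 241 242 236 227 190 124 103 105 112 111 110 105 107
 108 103  91 242 253 246]
```

```bash
sed -i 's/^TRAY=.*/TRAY=np.array([.5595,-.0377])/;' h.py; sed -i 's/^TRAY=\(.*\); TY.*//' h.py; grep -n "TY=" h.py || sed -i 's/^TRAY=np.array(\[.5595,-.0377\])$/TRAY=np.array([.5595,-.0377]); TY=-.057/' h.py; grep -n TRAY= h.py
python3 - <<'E'
from h import *
arm.move_straight(tp(0,-.018,.12),.1)
arm.move_straight(tp(0,-.018,.069),.12); print(arm.get_contact_force().round(2),arm.get_time())
arm.move_straight(tp(0,-.026,.069),.05)
step(-.001*np.r_[uy,0],15,5)
p=arm.get_tcp_pos(); print("y'",(p[:2]-TRAY)@uy,(p[:2]-TRAY)@ux,arm.get_width())
E
```

```text
42:TRAY=np.array([.5595,-.0377]); TY=-.057
[ 0.33  0.2  -3.13] 13.4083
step 8 [-1.21  5.78  1.29] [ 0.5578 -0.0716  0.0695] 15.72
y' -0.03390622535715724 0.00021817119123084937 0.0615432110443935
```

```bash
python3 - <<'E'
from h import *
p=arm.get_tcp_pos(); p[:2]+=.0008*uy; arm.move_straight(p,.03)
step(np.array([0,0,-.0006]),7,2.5)
arm.set_gripper(.075,8); print(arm.get_contact_force().round(2),arm.get_time())
p=arm.get_tcp_pos(); arm.set_gripper(.09,8)
arm.move_straight([p[0],p[1],.19],.2)
p=arm.get_tcp_pos(); arm.move_straight([p[0],p[1],.25],.2)
m=arm.camera_model("wrist"); im=arm.grab_frame("wrist"); save("w4",im); print(arm.get_time())
for t in ("packed_block","round_cheese"): print(t,[(round(x[1],2),x[2]) for x in mask("wrist",t)])
E
```

```text
step 5 [-3.28 -0.48  6.25] [ 0.5579 -0.0709  0.0668] 17.22
[-0.17 -0.31 -0.02] 17.6167
19.3
packed_block [(0.61, [285.3, 211.8, 67.0, 60.6])]
round_cheese [(0.85, [286.0, 145.9, 65.0, 75.9])]
```

View pics/w4.png

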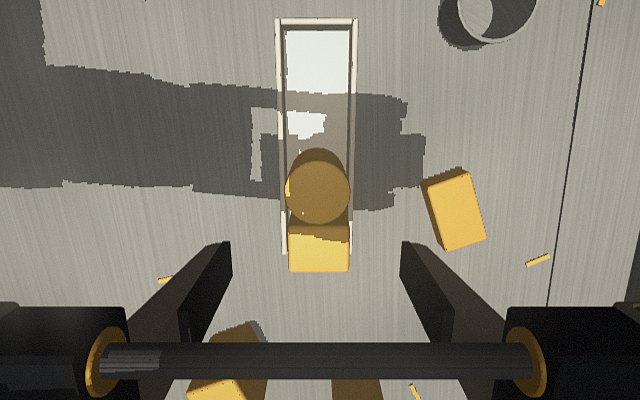

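```bash
cat >> h.py <<'E'
def load(y,zt):
    """carry the held cheese over the tray, lower to 2 mm above the floor at y', slide -y' to contact, set down"""
    p=arm.get_tcp_pos(); arm.move_straight([p[0],p[1],.21],.2); print("held",arm.get_width(),arm.get_contact_force().round(2))
    arm.move_ptp(tp(0,y,.21),down(TY)); arm.move_straight(tp(0,y,.12),.2)
E
python3 - <<'E'
from h import *
pick((.440,-.3125),.332,.070)
load(.042,.076)
print(arm.get_time(),arm.get_tcp_pos().round(4))
save("w5",arm.grab_frame("wrist"))
E
```

```text
pick 0.05984461870170078 [ 0.4399 -0.3125  0.07  ] [-0.93 -0.57  2.3 ] 22.3083
held 0.05977744301232718 [ 0.34 -0.12 -5.76]
25.0417 [0.5624 0.0036 0.1206]
```

View pics/w5.png

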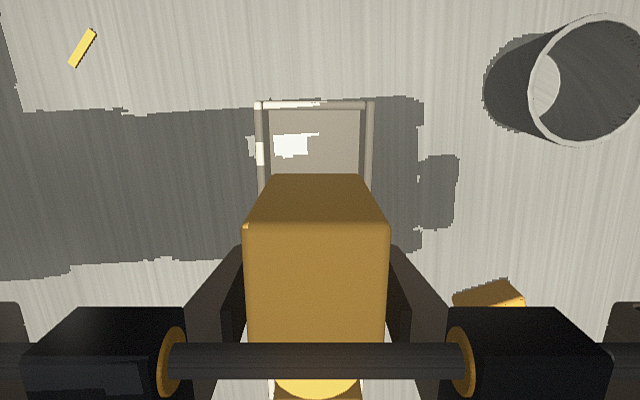

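```bash
python3 - <<'E'
from h import *
print(arm.get_contact_force().round(2))
arm.move_straight(tp(0,.042,.078),.1); print(arm.get_contact_force().round(2),arm.get_time())
arm.move_straight(tp(0,.037,.078),.04)
step(-.001*np.r_[uy,0],8,4)
p=arm.get_tcp_pos(); print("y'",(p[:2]-TRAY)@uy,(p[:2]-TRAY)@ux,arm.get_width())
p[:2]+=.0006*uy; arm.move_straight(p,.03)
step(np.array([0,0,-.0006]),7,2.5)
arm.set_gripper(.075,8); print(arm.get_contact_force().round(2)); arm.set_gripper(.09,8)
p=arm.get_tcp_pos(); arm.move_straight([p[0],p[1],.19],.2); print(arm.get_time())
E
```

```text
[ 0.24 -0.2  -4.88]
[-0.63 -0.   -4.9 ] 25.6583
step 5 [ 1.5   6.03 -1.52] [ 0.5619 -0.0055  0.0786] 27.18
y' 0.03224279492270009 0.0006024244391671101 0.06024178644043536
step 5 [-1.49 -0.2   7.21] [ 0.5619 -0.0052  0.076 ] 28.68
[0.03 0.38 0.97]
30.2417
```

```bash
python3 - <<'E'
from h import *
arm.move_ptp([.594,-.35,.22],down(.44)); arm.sleep(.15)
m=arm.camera_model("wrist"); im=arm.grab_frame("wrist"); r=mask("wrist","thin_slab"); print([(round(x[1],2),x[2]) for x in r])
q,f=fit([("wrist",m,r[0][0])],(.06,.036,.09),0,(.594,-.3637,.44)); print(q.round(4),f)
h=cv2.convexHull(proj("wrist",verts(q,(.06,.036,.09),0),m).astype(np.float32)); cv2.polylines(im,[np.round(h).astype(int)],True,(255,0,0),1); save("w6",im); print(arm.get_time())
E
```

```text
[(0.59, [275.8, 171.4, 66.5, 60.6])]
[ 0.5947 -0.3638  0.4028] 0.05105876922607422
31.8
```

View pics/w6.png

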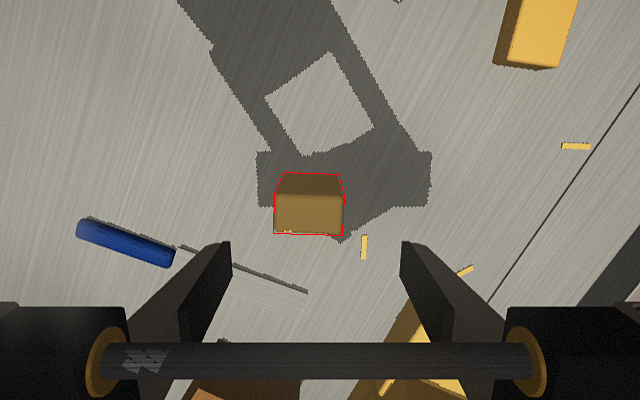

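```bash
python3 - <<'E'
from h import *
for uv in ((415,300),(385,385),(505,66)):
  for z in (0,.1): print(uv,z,ray("wrist",uv,z).round(3))
pick((.5944,-.3637),.412,.061)
load(.094,.067)
print(arm.get_time(),arm.get_tcp_pos().round(4),arm.get_contact_force().round(2))
save("w7",arm.grab_frame("wrist"))
E
```

```text
(415, 300) 0 [ 0.77  -0.437  0.   ]
(415, 300) 0.1 [ 0.714 -0.394  0.1  ]
(385, 385) 0 [ 0.798 -0.565  0.   ]
(385, 385) 0.1 [ 0.735 -0.488  0.1  ]
(505, 66) 0 [ 0.719 -0.166  0.   ]
(505, 66) 0.1 [ 0.676 -0.195  0.1  ]
pick 0.05971758146501379 [ 0.5944 -0.3637  0.061 ] [ 0.15 -0.19  0.63] 33.975
held 0.05995580025153355 [ 0.17  0.22 -2.62]
37.0167 [0.5654 0.0557 0.1205] [ 1.79  0.21 -1.61]
```

View pics/w7.png

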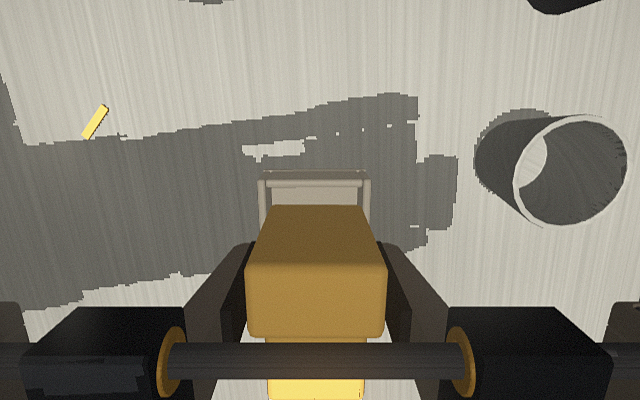

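```bash
python3 - <<'E'
from h import *
g=cv2.cvtColor(cv2.imread("pics/w7.png"),cv2.COLOR_BGR2GRAY).astype(int); print(g[165:212,315])
for r,z in ((206,.0595),(187,.04),(180,.04),(171,.04)):
    P=ray("wrist",(315,r),z)[:2]; print(r,z,"y'",((P-TRAY)@uy).round(4))
E
```

```text
[114 112 109 103 115 125 105 102  98 104 106 100 104 101 112 138 156 168
 163 164 149 138 157 158 160 164 160 156 165 160 162 163 163 166 156 160
 161 163 167 131  91  87  94  88  85  90  87]
206 0.0595 y' 0.1083
187 0.04 y' 0.1162
180 0.04 y' 0.1212
171 0.04 y' 0.1276
```

```bash
python3 - <<'E'
from h import *
arm.move_straight(tp(0,.094,.100),.08); print(arm.get_contact_force().round(2))
arm.move_straight(tp(0,.094,.085),.06); print(arm.get_contact_force().round(2))
arm.move_straight(tp(0,.094,.069),.06); print(arm.get_contact_force().round(2),arm.get_time())
step(-.001*np.r_[uy,0],10,4)
p=arm.get_tcp_pos(); print("y'",(p[:2]-TRAY)@uy,(p[:2]-TRAY)@ux,arm.get_width())
p[:2]+=.0004*uy; arm.move_straight(p,.03)
step(np.array([0,0,-.0006]),7,2.5)
arm.set_gripper(.075,8); print(arm.get_contact_force().round(2)); arm.set_gripper(.09,8)
p=arm.get_tcp_pos(); arm.move_straight([p[0],p[1],.19],.2)
arm.move_ptp(tp(0,-.04,.28),down(TY)); arm.sleep(.15); print(arm.get_time())
m=arm.camera_model("wrist"); im=arm.grab_frame("wrist"); save("w8",im,(180,60,280,230),2.4)
np.savez("v8.npz",im=im,E=m["extrinsics"],I=m["intrinsics"])
E
```

```text
[-0.85 -0.07 -2.16]
[ 0.    0.37 -0.89]
[ 0.62 -0.11 -1.56] 38.2833
step 8 [ 0.32  4.52 -0.36] [0.5642 0.0488 0.0685] 40.28
y' 0.08664312113431737 -0.00020298496357149844 0.05976130741198057
step 3 [-1.05 -0.74  3.48] [0.5643 0.0491 0.0669] 41.28
[-0.53 -0.56  0.11]
43.7
```

View pics/w8.png

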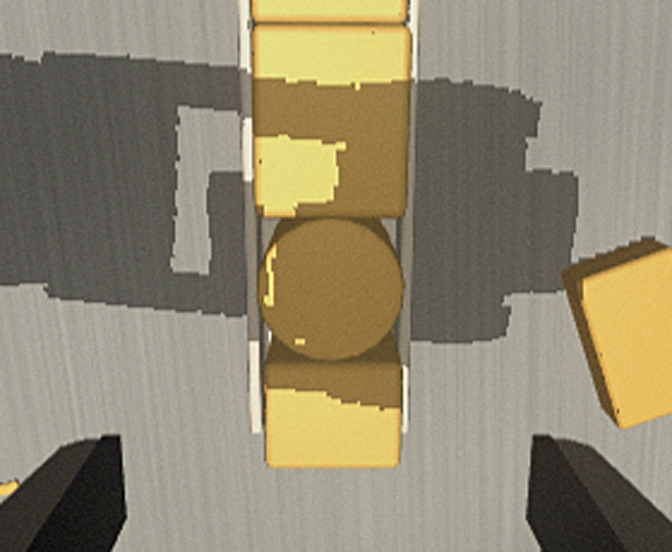

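```bash
python3 - <<'E'
from h import *
arm.move_ptp([.35,-.25,.32],down(-.4)); arm.sleep(.3)
s=arm.grab_frame("scene")[110:310,220:460]; t=arm.grab_frame("top")[110:260,200:440]
save("fin",np.vstack([cv2.resize(s,(720,600))[:380],cv2.resize(t,(720,450))[100:300]]))
print(arm.get_time(),arm.get_contact_force().round(2))
E
```

```text
45.2083 [0.   0.81 0.16]
```

View pics/fin.png

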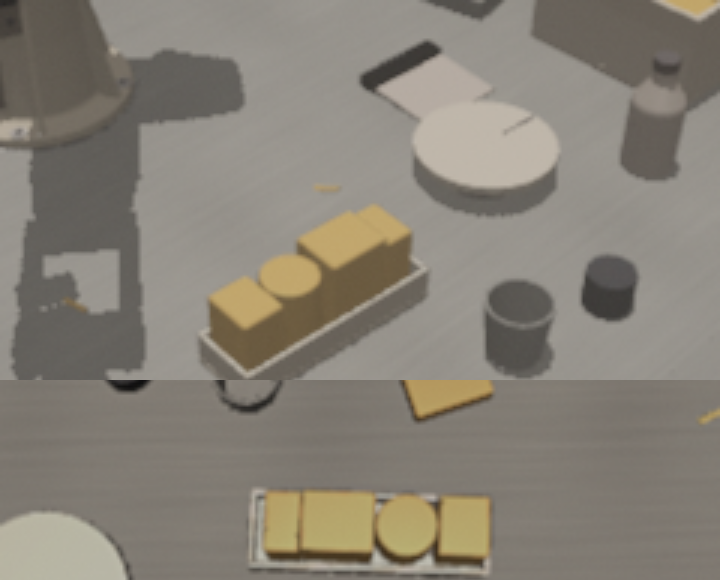

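```bash
python3 -c "
from station import arm
arm.job_done(); print(arm.get_time())"
```

```text
the job is handed in; nothing more can be done
the job is handed in; nothing more can be done
```

The job is handed in. All four cheeses stand upright in the tray in one tight row, at about 45 s of the 67 s allowed.

- **Order:** I took the round cheese off the turntable first and used it, while held just above the tray floor, to nudge the packed block to the -y wall. Then I placed the thick block and then the thin slab. I slid each one to light contact (about 4.5–6 N) and set it down before releasing.
- **Final row:** From -y to +y it is packed block, round cheese, thick block, thin slab. The spare length, about 12 mm by my estimate, is left at the +y end.
- **Last checks:** The final scene and top pictures show all four upright and close together, with the platter empty. The cup, weight, spray, scraper and wedge look undisturbed. The knife was outside that last picture, and I never moved near it. The wrist force read about 0 N with the gripper clear.
- **Disagreements:**
  - The tray's x position differed by about 1–2 mm between cameras, so I used a value in between.
  - The thin slab's edge read about 3 mm short of its expected position while held, so I lowered it in stages.
  - That the packed block reached the wall is inferred from the push force and the top picture. I did not measure it directly.

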